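# Refit the lid of a bench dust filter

## Task

Refit the loose orange lid on the bench dust filter: holding it front up, hook its rear tongue under the steel ledge at the back of the blue frame's recess and push it home, then swing the front down against the sprung filter until the red spring catch snaps out over its front lip, and let go. Work by feel, never loading the filter with more than 35 N through the lid, and leave the other loose things on the bench where they are.

Things in the scene. Friction and masses are not known exactly. Their poses are not given: they have to be found in the camera images.
- unit: grey housing of the bench dust filter, fixed, 230 (x) x 220 (y) mm. Origin: centre of its underside; z up, +x from its front (red catch, switch) to its back (steel ledge). On it sits a blue top frame with the recess for the lid. The frame is set by slotted screw holes on a foam seal, and its place is NOT in this pose: it lies anywhere from 9 mm forward to 9 mm back (x) and 0 to 7 mm higher than drawn
- recess (a point): recess of the blue top frame AS DRAWN (add the unknown -9..9 mm in x and 0..7 mm in z): centre of its floor, 110 mm above the unit's origin, unit axes. Measured from this point: front wall at x -70 mm, side walls at y -63 and 63 (3 mm clear of the lid each side, true in y), rims 12 mm high, floor free of the cassette behind x 16. A homed lid clears the front wall by 2 mm
- ledge_edge (a point): front lower edge of the steel ledge at the back of the recess, mid-width, AS DRAWN (it shifts with the frame): 60 mm in x and 7 mm up from point recess. The ledge is 110 mm wide (y), 3 mm thick; the gap under it is 7 mm high and 10 mm deep to the stop. Find the recess floor and the stop by feel
- cassette (a joint): white pleated filter cassette in the recess, x -54 to 16 mm, y -48 to 48 mm from the recess's centre, on damped springs: top 6 mm above the recess floor; value = how far it is pressed down (m, up to 0.010). Yields after about 3.6 N, then 1.2 N/mm, and lifts a lid that is not caught. 3 mm down with the lid closed (contacts then add up to about 13 N), 6 mm when the lid bottoms on the floor
- catch (a joint): red spring catch, 28 mm wide, mid front rim; slides away from the recess: 0 = out, its nose 7.5 mm over the recess, sloping from 21 down to 9 mm above the recess floor, flat underside at 7 mm; 0.010 m = fully back. Steel guide 27 mm above the floor, 4 to 34 mm ahead of the front wall. Light spring (0.8 to 1.9 N): the lid pressed down drives it back with some 4 N at its front, and it springs out over the lip
- lid_grip (a point): centre of the black grip rib on the orange lid, 25.5 mm above the lid's underside; lid axes: z out of its top, +x to the rear tongue, -x to the front lip. Rib 12 mm thick (x), 70 long (y), 33 high (9 to 42 mm above the underside). Plate 117 (x) x 120 (y) x 9 mm, its centre 15 mm in +x of the rib; about 0.25 kg. Starts flat on the bench, left or right of the unit
- lid_tongue (a point): rear end of the lid's tongue, at the underside, mid-width: 85.5 mm in lid +x and 25.5 mm below lid_grip. The tongue is 12 mm long, 100 mm wide, 4 mm thick, level with the lid's underside. Closed, it lies 3 mm above the recess floor, held up against the ledge by the sprung filter
- lid_front (a point): front end of the lid's front lip, at the underside, mid-width: 52.5 mm in lid -x and 25.5 mm below lid_grip. The lip is 9 mm long, 116 mm wide, 4 mm thick. Closed, it lies about 3 mm above the recess floor, under the catch
- lid: the whole orange lid; origin: centre of the underside of its plate, 15 mm in lid +x and 25.5 mm below lid_grip
- old_filter: used filter cassette, white frame with brown pleats, 70 x 96 x 30 mm, loose on the bench on the other side of the unit from the lid; origin at the centre of its underside; leave alone
- tape: yellow roll of tape, 96 mm across, 25 mm high, lying flat, loose; origin at the centre of its underside; leave alone
- glue: white glue bottle, 54 mm across, 150 mm high, loose; origin at the centre of its underside; leave alone
- paint: glass paint jar with black cap, 72 mm across, 75 mm high, loose; origin at the centre of its underside; leave alone
- brush: wooden brush lying on the bench, loose; leave alone
- frame: dark wooden picture frame 150 x 110 x 16 mm lying flat, loose; origin at the centre of its underside; leave alone
There are look-alikes about, which are no part of the job. Several things have the shape of the lid; the one meant has the colours described above.

How it is judged:
By the outcome, as a careful person would: the job done as asked, in the order asked, and still so for the second after the job is handed in, with the robot touching nothing.
It also fails if it takes over 51 s, if anything falls off the work surface, if the arm or the gripper's body presses on something with over 40 N, if the wrist force passes 120 N, or if a joint passes its speed limit or range.

## Robot

A 6-joint arm with a two-finger parallel gripper is mounted at the origin on the work surface. World frame = base frame: x ahead of the robot, y to its left, z up, the work surface at z = 0. Lengths are in m, angles in rad, forces in N, time in s.
With the tool pointing down it reaches from about 0.425 to 1.125 m from the base axis. Payload 14.9 kg.
Tool frame: the origin (TCP) lies midway between the tips of the shut fingers; the grasp point (between the pads) lies manip.grip_point_offset behind it (manip.grip_point_offset is the distance from the TCP to the grasp point, in m); z points along the fingers, y is the line along which they close (so a half turn about z gives the same grasp; the last joint's range is limited). The gripper opens to 91 mm and grips with 3 to 60 N. Pads are 32 mm wide; open, the fingers measure 118 mm over their backs; the gripper's body (76 mm by 178 mm) begins 60 mm behind the grasp point.
Start: joints at [1.121, 0.379, 1.734, -0, 1.028, -0.033], TCP at [0.283, 0.64, 0.214] pointing down, gripper open.
Joint ranges: [-2.77, 2.77], [-0.74, 2.19], [0, 2.66], [-1.06, 4.2], [0.31, 2.87], [-3.08, 3.08]. Speed limits (rad/s): [1.89, 1.89, 2.39, 3.14, 3.14, 3.14].

## Interface

Orientations are given as a rotation vector (axis times angle).
In Python, from station import manip, vision gives the robot as it stands. The module is installed in compiled form; this text tells all that it offers.
- The arm moves only by the shell command python3 -m inch 'ROWS' [FORCE]. ROWS is JSON, one flat list of numbers, 7 for each row, row after row: the turn, a rotation vector about the tool's x, y, z in degrees, then the shift along the tool's x, y, z in cm, then the finger opening in cm, from 0 to 9.12. In form: [rx, ry, rz, tx, ty, tz, jaw, rx, ry, rz, tx, ty, tz, jaw, ...]. A call has 1 to 12 rows; each row is the pose to reach, as a shift and turn from the pose commanded when the call began, along the tool's axes at that moment; what a row does not reach only later rows make up. A row lasts 1/10 s, in which the tool goes at most 50 mm and 8.59 degrees, less where a joint would pass 70% of its speed; a pose out of reach is approached as far as the arm can. A call with a gripper value outside its range is refused whole. The fingers move at their own pace and stop on an object; FORCE is the grip in N (left out, the last holds). Time passes only in rows, so rows that repeat a pose let the fingers close. It gives the time, the measured TCP pose, the force, the opening and the grip force at its end, in the units of the state.
- manip.state(): the state, without advancing time (a new reading comes with each control period).
- vision.snapshot(name): name is "scene" or "top" or "wrist"; returns a dict with "frame" (384x512x3 uint8, red, green, blue), "camera_matrix" (3x3 intrinsics, pixels), "position" and "rotation" of the camera in the world. Camera axes: x right, y down, z forward; pixel columns grow to the right and rows downward; lengths in m; the calibration is good to about 2 mm. A picture is of the moment at which its call begins. There is no depth.
- manip.job_done(): hands the job in; it is judged then, once.
The state is a dict: "time": time; "q": joint angles; "qd": joint speeds; "effort": joint torques, N m; "tcp_pos": TCP position; "tool_rot": TCP orientation; "contact_force": force on the tool from outside, world axes, zero at the start; "moment": the same for the moment, N m; "gripper_width": finger opening in m; "grip_force": force on a finger pad.
Only numpy, scipy, OpenCV 4.12 (cv2) and the standard library are available. Lean on these libraries where they do the work, as an engineer would, in place of code of your own. Each camera call takes 0.05 s, during which the arm holds its last target. There are 200 camera calls.

## Working session

There is one attempt and no reset: what is moved stays moved. The work goes in short steps, Python scripts to look and compute and a shell command to move; the robot and the scene stay as the last step left them, time stands still between calls to the robot, and variables do not carry over. Pictures are saved under pics/ and viewed, at most 10 in all, crops included, and the job is handed in when it is done.

```bash
mkdir -p pics; ls; python3 - <<'E'
from station import manip, vision
import cv2,numpy as np
print(manip.state(), manip.grip_point_offset)
ims=[]
for n in("scene","top"):
    s=vision.snapshot(n); np.savez('pics/'+n+'0.npz',**s)
    print(n,s['camera_matrix'].round(1).tolist(),s['position'],np.round(s['rotation'],3).tolist())
    cv2.imwrite(f'pics/{n}0.png',cv2.resize(s['frame'][:,:,::-1],(800,600),interpolation=cv2.INTER_CUBIC))
E
```

```text
pics
{'time': 0.0, 'q': array([ 1.12071994e+00,  3.79399405e-01,  1.73480148e+00, -4.10657639e-06,
        1.02848356e+00, -3.33140880e-02]), 'qd': array([ 4.80743796e-04, -2.34135829e-03,  2.12426348e-03,  5.27392569e-05,
       -7.93742428e-04, -4.81105397e-04]), 'effort': array([ 3.62565443e-03, -7.63740349e+01, -4.34359574e+01,  6.51669782e-02,
        4.25822684e-02, -8.67662447e-05]), 'tcp_pos': array([0.28320004, 0.63971114, 0.2132844 ]), 'tool_rot': array([-6.49864485e-01, -3.07337882e+00,  1.66631916e-03]), 'contact_force': array([0.35315627, 0.81079987, 0.10832723]), 'moment': array([-0.08106934, -0.02050446,  0.0231243 ]), 'grip_force': 0.0, 'gripper_width': 0.09168501951543227} 0.0188
scene [[453.2, 0.0, 261.3], [0.0, 453.2, 195.5], [0.0, 0.0, 1.0]] [ 1.14702282 -0.09969213  1.05867788] [-2.099, -1.55, 0.514]
top [[397.0, 0.0, 255.0], [0.0, 397.0, 184.4], [0.0, 0.0, 1.0]] [0.29567197 0.08555676 1.08156263] [-2.14, 2.117, -0.177]
```

View pics/top0.png

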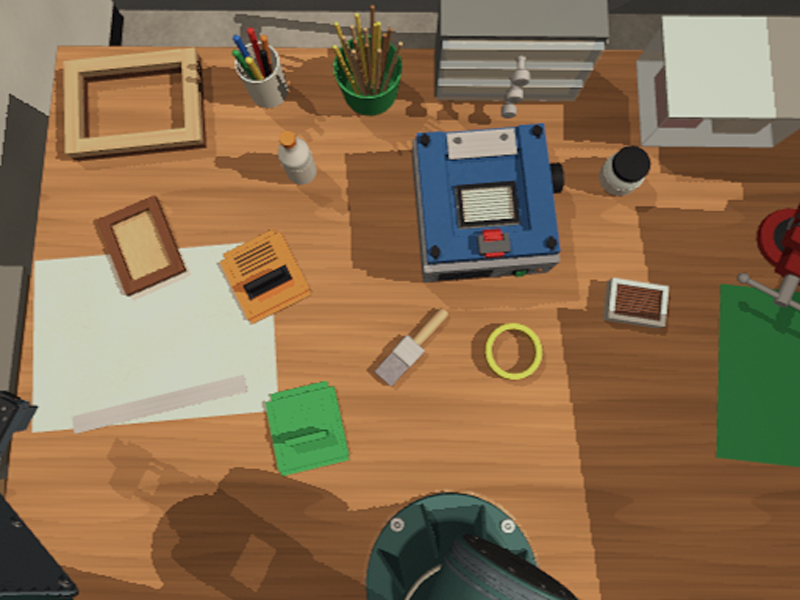

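View pics/scene0.png

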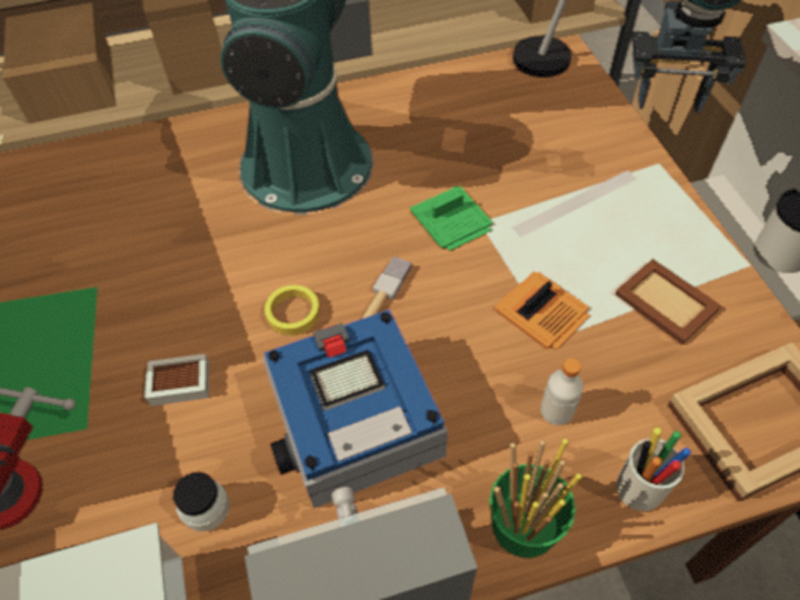

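The top view shows the orange lid with black rib at (265,277), and the green look-alike at (307,428), whose rib is green too. The only orange plate with a black rib is the first. The unit is at (487,200), with its red catch at (492,240) and the ledge plate at (482,142). I'll measure both now and confirm in a crop.

```bash
cat > h.py <<'E'
import numpy as np,cv2
from scipy.spatial.transform import Rotation as R
def ray(s,uv):
    d=np.linalg.inv(s['camera_matrix'])@np.array([uv[0],uv[1],1.]); return s['position'],s['rotation']@d
def onz(s,uv,z):
    p,d=ray(s,uv); return p+d*(z-p[2])/d[2]
def tri(s1,u1,s2,u2):
    (p,d),(q,e)=ray(s1,u1),ray(s2,u2); t=np.linalg.lstsq(np.c_[d,-e],q-p,rcond=None)[0]
    a,b=p+t[0]*d,q+t[1]*e; return (a+b)/2,np.linalg.norm(a-b)
def proj(s,P):
    c=s['rotation'].T@(np.asarray(P)-s['position']); c=s['camera_matrix']@c; return c[:2]/c[2]
def mask(s,lo,hi,roi=None):
    h=cv2.cvtColor(s['frame'],cv2.COLOR_RGB2HSV); m=cv2.inRange(h,np.array(lo),np.array(hi))
    if roi is not None:
        k=np.zeros_like(m); x0,y0,x1,y1=roi; k[y0:y1,x0:x1]=255; m&=k
    return m
def big(m):
    c,_=cv2.findContours(m,cv2.RETR_EXTERNAL,cv2.CHAIN_APPROX_NONE); return max(c,key=cv2.contourArea)
E
python3 - <<'E'
from h import *
T=dict(np.load('pics/top0.npz'));S=dict(np.load('pics/scene0.npz'))
# rib dark
for n,s,roi in(('T',T,(138,145,202,208)),('S',S,(315,172,380,223))):
    m=mask(s,(0,0,0),(180,255,60),roi); c=big(m); r=cv2.minAreaRect(c); print(n,'rib',r,cv2.contourArea(c))
    o=mask(s,(8,170,120),(20,255,255),roi)|m; b=cv2.boxPoints(cv2.minAreaRect(big(o)));print(b.round(1).tolist())
    if n=='T':
        B=cv2.boxPoints(r); print('rib onz .042',[onz(s,u,.042)[:2].round(4).tolist() for u in B])
        print('plate .009',[onz(s,u,.009)[:2].round(4).tolist() for u in b])
    bl=mask(s,(100,120,60),(120,255,255),(255,75,365,180) if n=='T' else (165,195,290,320)); q=cv2.approxPolyDP(cv2.convexHull(big(bl)),6,True); print('blue',q[:,0].tolist())
    rd=mask(s,(0,150,90),(6,255,255),(255,75,365,180) if n=='T' else (165,195,290,320)); print('red',cv2.minAreaRect(big(rd)))
a=cv2.resize(T['frame'][140:215,130:210,::-1],(400,375),interpolation=cv2.INTER_CUBIC)
b=cv2.resize(T['frame'][75:180,260:365,::-1],(400,400),interpolation=cv2.INTER_CUBIC)
c=np.zeros((400,800,3),np.uint8);c[:375,:400]=a;c[:,400:]=b;cv2.imwrite('pics/crop1.png',c)
E
```

```text
T rib ((170.8000030517578, 180.1000213623047), (8.944271087646484, 29.06888198852539), 63.43495178222656) 243.0
[[138.8000030517578, 163.60000610351562], [177.60000610351562, 144.1999969482422], [199.39999389648438, 187.8000030517578], [160.60000610351562, 207.1999969482422]]Traceback (most recent call last):
  File "<stdin>", line 8, in <module>
  File "h.py", line 6, in onz
    p,d=ray(s,uv); return p+d*(z-p[2])/d[2]
                                       ~^^^
IndexError: invalid index to scalar variable.
```

```bash
sed -i "s/s\['rotation'\]@d/R.from_rotvec(s['rotation']).as_matrix()@d/; s/s\['rotation'\].T@/R.from_rotvec(s['rotation']).as_matrix().T@/" h.py
python3 - <<'E'
from h import *
T=dict(np.load('pics/top0.npz'));S=dict(np.load('pics/scene0.npz'))
for n,s,roi in(('T',T,(138,145,202,208)),('S',S,(315,172,380,223))):
    m=mask(s,(0,0,0),(180,255,60),roi); c=big(m); r=cv2.minAreaRect(c); print(n,'rib',r,cv2.contourArea(c))
    o=mask(s,(8,170,120),(20,255,255),roi)|m; b=cv2.boxPoints(cv2.minAreaRect(big(o)))
    if n=='T':
        B=cv2.boxPoints(r); print('rib onz .042',[onz(s,u,.042)[:2].round(4).tolist() for u in B])
        print('plate .009',[onz(s,u,.009)[:2].round(4).tolist() for u in b])
    bl=mask(s,(100,120,60),(120,255,255),(255,75,365,180) if n=='T' else (165,195,290,320)); q=cv2.approxPolyDP(cv2.convexHull(big(bl)),6,True); print('blue',q[:,0].tolist())
    rd=mask(s,(0,150,90),(6,255,255),(255,75,365,180) if n=='T' else (165,195,290,320)); print('red',cv2.minAreaRect(big(rd)))
a=cv2.resize(T['frame'][140:215,130:210,::-1],(400,375),interpolation=cv2.INTER_CUBIC)
b=cv2.resize(T['frame'][75:180,260:365,::-1],(400,400),interpolation=cv2.INTER_CUBIC)
c=np.zeros((400,800,3),np.uint8);c[:375,:400]=a;c[:,400:]=b;cv2.imwrite('pics/crop1.png',c)
E
```

```text
T rib ((170.8000030517578, 180.1000213623047), (8.944271087646484, 29.06888198852539), 63.43495178222656) 243.0
rib onz .042 [[0.479, 0.3576], [0.515, 0.2898], [0.4933, 0.2782], [0.4575, 0.3458]]
plate .009 [[0.5378, 0.4164], [0.5944, 0.3112], [0.4715, 0.2458], [0.417, 0.3495]]
blue [[347, 79], [357, 160], [274, 167], [267, 86]]
red ((315.0, 150.5), (7.0, 12.0), 90.0)
S rib ((343.7171936035156, 192.4389190673828), (8.475677490234375, 26.166967391967773), 47.72631072998047) 176.5
blue [[250, 204], [282, 273], [197, 305], [171, 226]]
red ((213.65000915527344, 220.4500274658203), (10.75174331665039, 12.332881927490234), 71.56504821777344)
```

View pics/crop1.png

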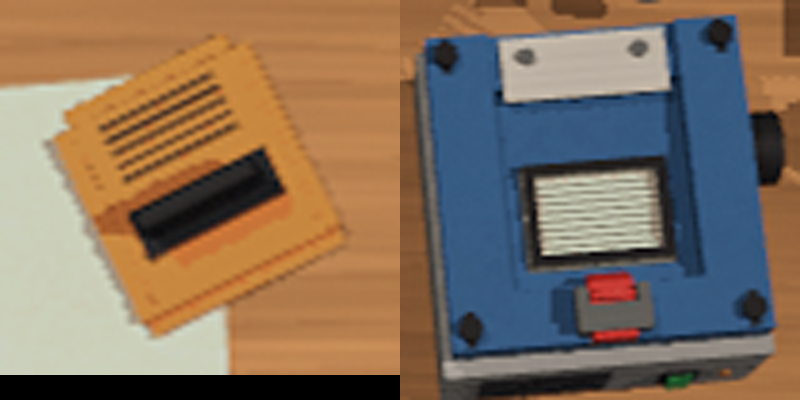

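The crop confirms the orange lid with black rib (crop about (208,203)); its slotted tongue end points to the upper left. The unit crop shows the ledge front edge at about (505–672, 102–88) and the red catch nose at (612,285). Next is the frame pose, measured by triangulation.

```bash
python3 - <<'E'
from h import *
T=dict(np.load('pics/top0.npz'));S=dict(np.load('pics/scene0.npz'))
tp=[(347,79),(267,86),(357,160),(274,167)];sp=[(197,305),(282,273),(171,226),(250,204)]
P=[]
for a,b in zip(tp,sp):
    p,e=tri(T,a,S,b);P.append(p);print(p.round(4),round(e,4))
P=np.array(P);bk=P[:2].mean(0);fr=P[2:].mean(0);print('len',np.linalg.norm(bk-fr),np.linalg.norm(P[0]-P[1]),'yaw',np.degrees(np.arctan2(*(bk-fr)[1::-1])),np.degrees(np.arctan2(*(P[1]-P[0])[1::-1]))-90)
# ledge steel plate corners
ims=[]
for n,s,roi in(('T',T,(280,78,345,110)),('S',S,(200,255,262,300))):
    m=mask(s,(0,0,120),(180,70,255),roi);c=big(m);print(n,'ledge',cv2.boxPoints(cv2.minAreaRect(c)).round(1).tolist(),cv2.contourArea(c), cv2.approxPolyDP(cv2.convexHull(c),2,True)[:,0].tolist())
b=cv2.resize(S['frame'][190:320,160:290,::-1],(600,600),interpolation=cv2.INTER_CUBIC);cv2.imwrite('pics/crop2.png',b)
E
```

```text
[ 0.7418 -0.1409  0.1186] 0.0007
[0.7226 0.0627 0.1135] 0.004
[ 0.527  -0.159   0.1214] 0.0007
[0.511  0.0453 0.1038] 0.0005
len 0.21393811855501083 0.20465537352017182 yaw 4.757655216740192 5.388211040576138
T ledge [[284.79998779296875, 84.0], [329.29998779296875, 80.5], [330.6000061035156, 98.0999984741211], [286.20001220703125, 101.5999984741211]] 692.5 [[329, 82], [330, 98], [287, 100], [285, 84]]
S ledge [[208.6999969482422, 276.5], [256.3999938964844, 258.6000061035156], [263.29998779296875, 277.1000061035156], [215.60000610351562, 295.0]] 926.5 [[256, 260], [261, 271], [260, 278], [215, 293], [211, 276]]
```

View pics/crop2.png

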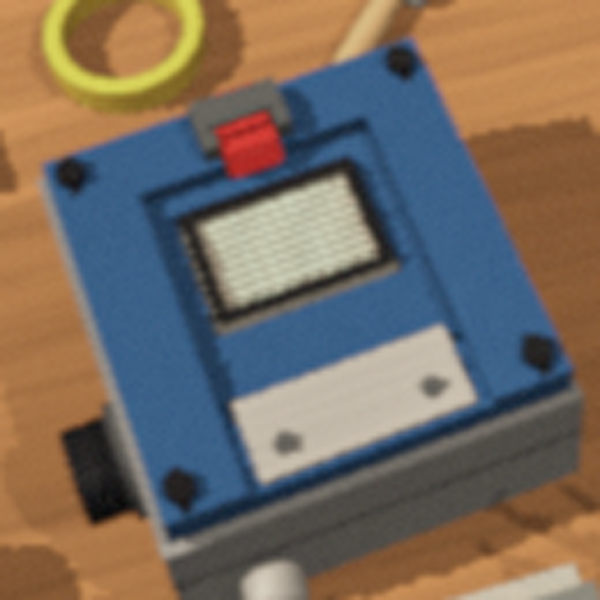

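The scene crop shows the ledge's front edge from (233,403) to (443,325), the cassette corners, and the catch nose at (252,150).

```bash
python3 - <<'E'
from h import *
T=dict(np.load('pics/top0.npz'));S=dict(np.load('pics/scene0.npz'))
tc=lambda u:((u[0]-400)/3.81+260-.5,u[1]/3.81+75-.5)
sc=lambda u:(u[0]/4.615+160-.5,u[1]/4.615+190-.5)
F={'ledge+y':((505,102),(443,325)),'ledge-y':((672,88),(233,403)),'cb+y':((520,168),(398,263)),'cb-y':((665,155),(222,328)),'cf-y':((675,262),(180,215)),'cf+y':((528,270),(348,162))}
for k,(a,b) in F.items():
    p,e=tri(T,tc(a),S,sc(b)); print(k,p.round(4),round(e,4),'T',onz(T,tc(a),.1235 if k[0]=='l' else .1195)[:2].round(4),'S',onz(S,sc(b),.1235 if k[0]=='l' else .1195)[:2].round(4))
E
```

```text
ledge+y [0.6776 0.0125 0.1235] 0.0024 T [0.6779 0.0137] S [0.6774 0.0113]
ledge-y [ 0.6882 -0.098   0.1246] 0.0008 T [ 0.6887 -0.0978] S [ 0.6875 -0.0984]
cb+y [0.6338 0.0017 0.1171] 0.0034 T [0.6334 0.0035] S [ 6.348e-01 -2.000e-04]
cb-y [ 0.6436 -0.0938  0.1184] 0.0013 T [ 0.6433 -0.0929] S [ 0.644  -0.0944]
cf-y [ 0.571  -0.0998  0.1146] 0.0019 T [ 0.5698 -0.098 ] S [ 0.5737 -0.1007]
cf+y [ 0.5648 -0.0052  0.1121] 0.0064 T [ 0.5634 -0.0014] S [ 0.5687 -0.0091]
```

```bash
cat >> h.py <<'E'
def toolR(yaw,tilt=0):
    # lid axes -> tool: x=lid y, y=lid x, z=-lid z ; tilt>0 = front up (about lid +y)
    L=R.from_euler('z',yaw,degrees=True)*R.from_euler('y',tilt,degrees=True)
    m=L.as_matrix(); return R.from_matrix(np.c_[m[:,1],m[:,0],-m[:,2]])
def rel(st,p,Rt):
    R0=R.from_rotvec(st['tool_rot']); print('row: turn deg',np.degrees((R0.inv()*Rt).as_rotvec()).round(2),'shift cm',(R0.inv().apply(np.asarray(p)-st['tcp_pos'])*100).round(2))
def look(st):
    print('t',round(st['time'],2),'p',st['tcp_pos'].round(4),'F',st['contact_force'].round(1),'M',st['moment'].round(2),'w',round(st['gripper_width'],4),'g',round(st['grip_force'],1))
    m=R.from_rotvec(st['tool_rot']).as_matrix(); print(' yaw',np.degrees(np.arctan2(m[1,1],m[0,1])).round(2),'tilt',np.degrees(np.arcsin(-m[2,1])).round(2),'roll',np.degrees(np.arcsin(m[2,0])).round(2))
E
python3 - <<'E'
from h import *
from station import manip
rel(manip.state(),[.490,.320,.11],toolR(28.3))
E
```

```text
row: turn deg [-5.000e-02  2.000e-02  3.782e+01] shift cm [-31.85 -20.86  10.36]
```

```bash
python3 -m inch '[0,0,38,-31.85,-20.86,10.3,4.5, 0,0,37.8,-31.85,-20.86,10.3,4.5, 0,0,37.8,-31.85,-20.86,10.3,4.5, 0,0,37.8,-31.85,-20.86,10.3,4.5, 0,0,37.8,-31.85,-20.86,10.3,4.5, 0,0,37.8,-31.85,-20.86,10.3,4.5, 0,0,37.8,-31.85,-20.86,10.3,4.5, 0,0,37.8,-31.85,-20.86,10.3,4.5, 0,0,37.8,-31.85,-20.86,10.3,4.5, 0,0,37.8,-31.85,-20.86,10.3,4.5, 0,0,37.8,-31.85,-20.86,10.3,4.5, 0,0,37.8,-31.85,-20.86,10.3,4.5]' 20
python3 - <<'E'
from h import *
from station import manip,vision
look(manip.state())
s=vision.snapshot('wrist');np.savez('pics/w1.npz',**s);cv2.imwrite('pics/w1.png',s['frame'][:,:,::-1])
print(s['position'],s['camera_matrix'][0,0],proj(s,[.49,.32,.042]))
m=mask(s,(0,0,0),(180,255,55))
c,_=cv2.findContours(m,cv2.RETR_EXTERNAL,cv2.CHAIN_APPROX_NONE)
for k in c:
    if cv2.contourArea(k)>300: print(cv2.contourArea(k),cv2.minAreaRect(k))
E
```

```text
time: 1.3
tcp_pos: [0.4898, 0.3214, 0.1112]
tool_rot: [1.609, 2.698, 0.001]
contact_force: [-0.0, 0.8, -0.2]
gripper_width: 0.0453
grip_force: 0.0
t 1.3 p [0.4898 0.3214 0.1112] F [-0.   0.8 -0.2] M [-0.06  0.07 -0.04] w 0.0453 g 0.0
 yaw 28.4 tilt -0.03 roll 0.0
[0.45630451 0.38578796 0.28150605] 346.29205091718535 [251.17065558 207.82688306]
58523.0 ((255.49996948242188, 267.4999694824219), (510.99993896484375, 230.99996948242188), 0.0)
3493.0 ((258.0, 194.5), (36.0, 105.0), 0.0)
317.0 ((7.703444480895996, 144.58395385742188), (6.12464714050293, 145.55316162109375), 3.990912914276123)
```

View pics/w1.png

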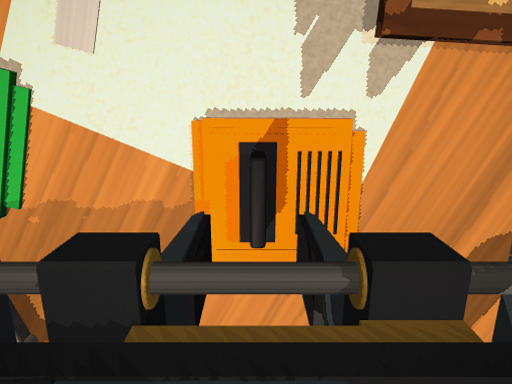

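```bash
python3 - <<'E'
from h import *
from station import manip
s=dict(np.load('pics/w1.npz'));st=manip.state()
for uv in((258,152),(258,247),(258,199.5)): print(onz(s,uv,.042))
o=mask(s,(8,170,120),(24,255,255),(185,105,375,212)); print(cv2.boundingRect(o))
for uv in((193,160),(366,160)): print(onz(s,uv,.003))
E
```

```text
[0.47498544 0.35789036 0.042     ]
[0.50895767 0.2955212  0.042     ]
[0.49135251 0.32784228 0.042     ]
(185, 118, 190, 94)
[0.43476813 0.32257597 0.003     ]
[0.55821727 0.38929175 0.003     ]
```

```bash
python3 - <<'E'
from h import *
from station import manip
s=dict(np.load('pics/w1.npz'));st=manip.state()
a=onz(s,(275,118),.009);b=onz(s,(255,262),.009);l=np.array([-.479,.878])
print(a[:2]@l,b[:2]@l,(a+b)[:2]@l/2,'rib',np.array([.4915,.3267])@l, np.array([.49,.3235])@l)
rel(st,[.4918,.3260,.012],toolR(28.5))
E
```

```text
0.10828210253672284 -0.012599444715330513 0.04784132891069615 rib 0.051414100000000004 0.049323000000000033
row: turn deg [ 0.03 -0.   -0.1 ] shift cm [0.31 0.39 9.92]
```

```bash
python3 -m inch '[0,0,0,0.2,0.39,4.5,4.5, 0,0,0,0.2,0.39,8,4.5, 0,0,0,0.2,0.39,9.4,4.5, 0,0,0,0.2,0.39,9.9,4.5, 0,0,0,0.2,0.39,9.9,4.5, 0,0,0,0.2,0.39,9.9,0, 0,0,0,0.2,0.39,9.9,0, 0,0,0,0.2,0.39,9.9,0, 0,0,0,0.2,0.39,9.9,0, 0,0,0,0.2,0.39,9.9,0]' 45
python3 - <<'E'
from h import *
from station import manip
look(manip.state())
E
```

```text
time: 2.35
tcp_pos: [0.4928, 0.3241, 0.0123]
tool_rot: [1.611, 2.697, 0.0]
contact_force: [-0.6, -0.2, 5.9]
gripper_width: 0.012
grip_force: 45.0
t 2.35 p [0.4928 0.3241 0.0123] F [-0.6 -0.2  5.9] M [-0.27  0.39 -0.02] w 0.012 g 45.0
 yaw 28.32 tilt -0.02 roll 0.0
```

```bash
python3 -m inch '[0,0,0,0,0,-3,0, 0,0,0,0,0,-7,0, 0,0,0,0,0,-12,0, 0,0,0,0,0,-17,0, 0,0,0,0,0,-20,0, 0,0,0,0,0,-20,0]'
python3 - <<'E'
from h import *
from station import manip,vision
st=manip.state();look(st)
s=vision.snapshot('wrist');np.savez('pics/w2.npz',**s);cv2.imwrite('pics/w2.png',s['frame'][:,:,::-1])
# pose: tongue tip target 25 mm in front of ledge, 40 above
u=np.array([.9957,.0924,0]);
def tcp(tip_xyz,yaw,tilt,hz=.0123):
    Rt=toolR(yaw,tilt); # tip in tool frame: lid x +85.5 -> tool y ; down hz -> tool z
    return np.asarray(tip_xyz)-Rt.apply([0,.0855,hz]),Rt
led=np.array([.6829,-.0428,.1135])
p,Rt=tcp(led-u*.03+[0,0,.06],5.3,16);print(p);rel(st,p,Rt)
E
```

```text
time: 2.95
tcp_pos: [0.4945, 0.3251, 0.2165]
tool_rot: [1.609, 2.695, 0.009]
contact_force: [0.1, 1.1, -3.3]
gripper_width: 0.0118
grip_force: 45.0
t 2.95 p [0.4945 0.3251 0.2165] F [ 0.1  1.1 -3.3] M [-0.1   0.02 -0.01] w 0.0118 g 45.0
 yaw 28.32 tilt -0.39 roll 0.02
[ 0.57456835 -0.05285057  0.20889051]
row: turn deg [16.16  3.12 22.88] shift cm [-37.07 -10.88   0.67]
```

View pics/w2.png

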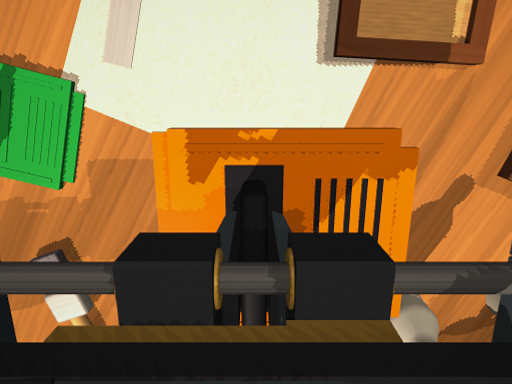

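```bash
python3 - <<'E'
from h import *
from station import manip
st=manip.state();s=dict(np.load('pics/w2.npz'));R0=R.from_rotvec(st['tool_rot'])
z=st['tcp_pos'][2]-.0123+.007
for uv in((200,128.5),(285,128.5),(390,128.5),(153,190),(418,190)): print(uv,(R0.inv().apply(onz(s,uv,z)-st['tcp_pos'])*1000).round(1))
s=dict(np.load('pics/w1.npz'));P0=np.array([.4898,.3214,.1112]);R1=toolR(28.4)
print('w1 far',(R1.inv().apply(onz(s,(275,118),.009)-P0)*1000).round(1))
E
```

```text
(200, 128.5) [ 59.7 -24.6   5.2]
(285, 128.5) [59.7 18.6  5.4]
(390, 128.5) [59.6 72.   5.5]
(153, 190) [ 27.6 -50.7   5.1]
(418, 190) [27.3 90.3  5.6]
w1 far [ 60.8  17.8 102.2]
```

```bash
python3 -m inch '[4,0.8,5.7,-4,-1.2,0,0, 8,1.6,11.4,-8.5,-2.5,0,0, 12,2.3,17,-13.3,-3.9,0.2,0, 16.16,3.12,22.9,-18,-5.3,0.3,0, 16.16,3.12,22.9,-22.7,-6.7,0.4,0, 16.16,3.12,22.9,-27.4,-8,0.5,0, 16.16,3.12,22.9,-32,-9.4,0.6,0, 16.16,3.12,22.9,-35,-10.3,0.67,0, 16.16,3.12,22.9,-37.07,-10.88,0.67,0, 16.16,3.12,22.9,-37.07,-10.88,0.67,0, 16.16,3.12,22.9,-37.07,-10.88,0.67,0, 16.16,3.12,22.9,-37.07,-10.88,0.67,0]' 55
python3 - <<'E'
from h import *
from station import manip,vision
st=manip.state();look(st)
S=vision.snapshot('scene');T=vision.snapshot('top');W=vision.snapshot('wrist')
np.savez('pics/s3.npz',**S);np.savez('pics/t3.npz',**T);np.savez('pics/w3.npz',**W)
f=lambda im,w,h:cv2.resize(im[:,:,::-1],(w,h),interpolation=cv2.INTER_CUBIC)
c=np.zeros((600,800,3),np.uint8);c[:300,:400]=f(S['frame'][190:310,150:310],400,300);c[:300,400:]=f(T['frame'][70:190,240:400],400,300);c[300:,:400]=f(W['frame'],400,300)
cv2.imwrite('pics/a3.png',c)
R0=R.from_rotvec(st['tool_rot']);print('tip',st['tcp_pos']+R0.apply([0,.0855,.0123]))
E
```

```text
time: 4.2
tcp_pos: [0.5721, -0.0532, 0.2042]
tool_rot: [-1.976, -2.168, 0.316]
contact_force: [-0.5, 1.2, -2.3]
gripper_width: 0.0116
grip_force: 55.0
t 4.2 p [ 0.5721 -0.0532  0.2042] F [-0.5  1.2 -2.3] M [-0.06 -0.27  0.04] w 0.0116 g 55.0
 yaw 5.27 tilt 16.44 roll -0.14
tip [ 0.65025864 -0.04602726  0.16818615]
```

View pics/a3.png

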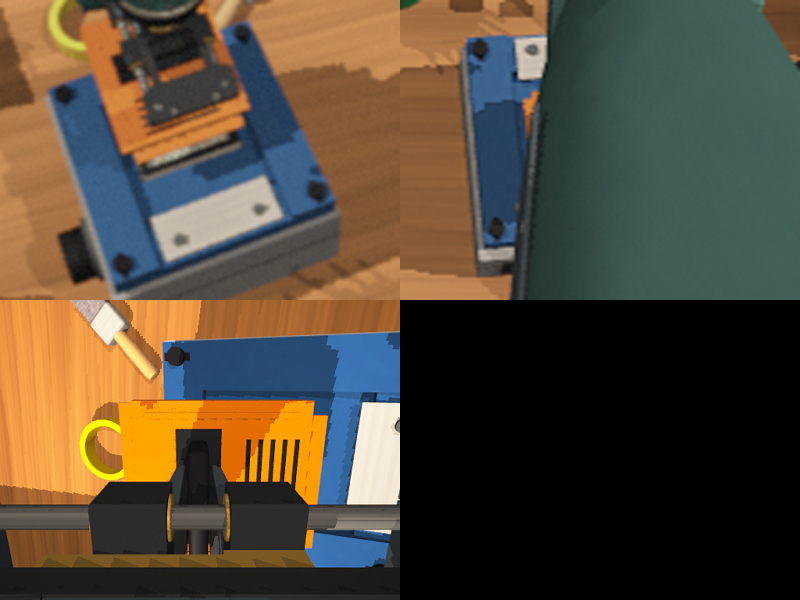

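The lid is held front up over the recess. In the scene crop the tongue's rear edge runs from about (137,165) to (243,122), ahead of the ledge. I'll measure tongue against ledge in this same view.

```bash
python3 - <<'E'
from h import *
from station import manip
st=manip.state();S=dict(np.load('pics/s3.npz'));R0=R.from_rotvec(st['tool_rot'])
# tongue top edge corners predicted (4mm up) 
for y in(.05,-.05):
  for h in(.0123,.0083): print(y,h,proj(S,st['tcp_pos']+R0.apply([y,.0855,h])).round(1))
o=mask(S,(5,150,90),(24,255,255),(190,195,255,262)); q=cv2.approxPolyDP(cv2.convexHull(big(o)),2,True)[:,0]; print(q.tolist())
print(S['frame'][235:262,206].tolist()[::3])
c=cv2.resize(S['frame'][225:275,195:265,::-1],(700,500),interpolation=cv2.INTER_CUBIC)
cv2.imwrite('pics/c3.png',c)
E
```

```text
0.05 0.0123 [247.8 239.6]
0.05 0.0083 [248.  239.1]
-0.05 0.0123 [205.6 254.8]
-0.05 0.0083 [205.6 254.4]
[[246, 240], [207, 255], [199, 251], [190, 225], [190, 197], [246, 226], [249, 232]]
[[188, 106, 51], [196, 115, 55], [199, 115, 55], [201, 117, 57], [207, 131, 61], [181, 106, 49], [212, 135, 59], [67, 57, 51], [62, 63, 62]]
```

View pics/c3.png

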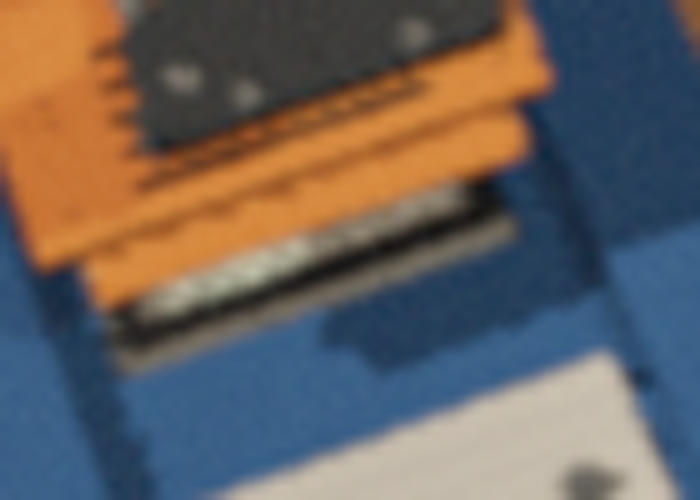

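```bash
cat >> h.py <<'E'
U=np.array([.9957,.0924,0])
def tip(st,hz=.0123): return st['tcp_pos']+R.from_rotvec(st['tool_rot']).apply([0,.0855,hz])
def go(st,t,tilt,yaw=5.3,hz=.0123):
    Rt=toolR(yaw,tilt); rel(st,np.asarray(t)-Rt.apply([0,.0855,hz]),Rt)
E
python3 - <<'E'
from h import *
from station import manip
st=manip.state();look(st);print(tip(st))
go(st,[.6745,-.0438,.126],16.4); go(st,[.6745,-.0438,.116],16.4); go(st,[.6745,-.0438,.106],16.4)
E
```

```text
t 4.35 p [ 0.5725 -0.0532  0.205 ] F [ 0.7 -0.3 -1.6] M [-0.01 -0.26  0.02] w 0.0117 g 55.0
 yaw 5.3 tilt 16.37 roll -0.16
[ 0.65074985 -0.04593494  0.16905763]
row: turn deg [ 0.03  0.17 -0.  ] shift cm [-0.    3.5   3.45]
row: turn deg [ 0.03  0.17 -0.  ] shift cm [0.   3.78 4.41]
row: turn deg [ 0.03  0.17 -0.  ] shift cm [0.01 4.07 5.37]
```

```bash
python3 -m inch '[0,0.2,0,0,1.5,1.4,0, 0,0.2,0,0,3,2.9,0, 0,0.2,0,0,3.5,3.4,0, 0,0.2,0,0,3.6,3.75,0, 0,0.2,0,0,3.6,3.75,0, 0,0.2,0,0,3.6,3.75,0]'
python3 -c "
from h import *
from station import manip
st=manip.state();look(st);print(tip(st))"
python3 -m inch '[0,0,0,0,0.03,0.1,0, 0,0,0,0,0.06,0.2,0, 0,0,0,0,0.06,0.2,0, 0,0,0,0,0.06,0.2,0]'
python3 -c "
from h import *
from station import manip
st=manip.state();look(st);print(tip(st))"
python3 -m inch '[0,0,0,0,0.03,0.1,0, 0,0,0,0,0.06,0.2,0, 0,0,0,0,0.06,0.2,0, 0,0,0,0,0.06,0.2,0]'
python3 -c "
from h import *
from station import manip
st=manip.state();look(st);print(tip(st))"
```

```text
time: 4.95
tcp_pos: [0.5966, -0.0518, 0.1598]
tool_rot: [-1.977, -2.167, 0.31]
contact_force: [0.8, -0.2, -2.2]
gripper_width: 0.0115
grip_force: 55.0
t 4.95 p [ 0.5966 -0.0518  0.1598] F [ 0.8 -0.2 -2.2] M [-0.09 -0.24 -0.03] w 0.0115 g 55.0
 yaw 5.24 tilt 16.32 roll 0.01
[ 0.67488693 -0.04464349  0.1239771 ]
time: 5.35
tcp_pos: [0.5967, -0.0519, 0.1572]
tool_rot: [-1.977, -2.166, 0.311]
contact_force: [-0.2, 0.1, -2.2]
gripper_width: 0.012
grip_force: 55.0
t 5.35 p [ 0.5967 -0.0519  0.1572] F [-0.2  0.1 -2.2] M [-0.04 -0.24 -0.  ] w 0.012 g 55.0
 yaw 5.23 tilt 16.34 roll 0.02
[ 0.67491569 -0.04472873  0.12129798]
time: 5.75
tcp_pos: [0.5966, -0.0519, 0.1549]
tool_rot: [-1.977, -2.166, 0.311]
contact_force: [-0.5, 0.9, -3.0]
gripper_width: 0.0118
grip_force: 55.0
t 5.75 p [ 0.5966 -0.0519  0.1549] F [-0.5  0.9 -3. ] M [-0.04 -0.22  0.02] w 0.0118 g 55.0
 yaw 5.23 tilt 16.36 roll 0.02
[ 0.67486985 -0.04469218  0.11899615]
```

```bash
for i in 1 ; do python3 -m inch '[0,0,0,0.04,0.03,0.1,0, 0,0,0,0.07,0.06,0.2,0, 0,0,0,0.07,0.06,0.2,0]'>/dev/null; python3 -c "
from h import *
from station import manip
st=manip.state();look(st);print(tip(st))"; done
python3 -m inch '[0,0,0,0,0.03,0.1,0, 0,0,0,0,0.045,0.15,0, 0,0,0,0,0.045,0.15,0]'>/dev/null
python3 -c "
from h import *
from station import manip
st=manip.state();look(st);print(tip(st))"
```

```text
t 6.05 p [ 0.5965 -0.0511  0.1527] F [-1.  -0.5 -2.4] M [-0.04 -0.27 -0.05] w 0.0119 g 55.0
 yaw 5.24 tilt 16.36 roll 0.02
[ 0.67475469 -0.04392776  0.11676989]
t 6.35 p [ 0.5966 -0.0512  0.1512] F [ 0.6  0.7 -2.4] M [-0.03 -0.2  -0.02] w 0.0117 g 55.0
 yaw 5.24 tilt 16.35 roll 0.02
[ 0.67485374 -0.04397783  0.11535709]
```

```bash
python3 -m inch '[0,0,0,0,0.03,0.1,0, 0,0,0,0,0.045,0.15,0, 0,0,0,0,0.045,0.15,0]'>/dev/null
cat > l.py <<'E'
from h import *
from station import manip
st=manip.state();look(st);print('tip',tip(st).round(4))
E
python3 l.py
python3 -m inch '[0,0,0,0,0.03,0.1,0, 0,0,0,0,0.03,0.1,0]'>/dev/null; python3 l.py
```

```text
t 6.65 p [ 0.5968 -0.0512  0.1506] F [-6.   0.5 10.2] M [ 0.03  0.66 -0.02] w 0.0117 g 55.0
 yaw 5.23 tilt 16.35 roll 0.02
tip [ 0.675  -0.044   0.1147]
t 6.85 p [ 0.5967 -0.0512  0.1502] F [-10.1   1.   17.6] M [ 0.09  1.37 -0.03] w 0.0116 g 55.1
 yaw 5.24 tilt 16.36 roll 0.01
tip [ 0.675  -0.0441  0.1143]
```

```bash
python3 -m inch '[0,0,0,0,-0.04,-0.12,0, 0,0,0,0,0.15,-0.17,0, 0,0,0,0,0.35,-0.23,0, 0,0,0,0,0.55,-0.29,0, 0,0,0,0,0.74,-0.34,0, 0,0,0,0,0.74,-0.34,0]'>/dev/null; python3 l.py
```

```text
t 7.45 p [ 0.6049 -0.0505  0.1506] F [-5.1 -0.1  9.9] M [-0.15  0.62 -0.02] w 0.0116 g 55.0
 yaw 5.23 tilt 16.36 roll 0.01
tip [ 0.6832 -0.0434  0.1147]
```

```bash
python3 - <<'E'
from h import *
from station import manip
st=manip.state();t=tip(st)
for d,a,z in((2,15.4,.3),(4,14.4,.3),(6,13.5,.3),(9,13.5,.3)): go(st,t+U*d*1e-3+[0,0,z*1e-3],a,5.23)
E
```

```text
row: turn deg [-0.96 -0.01 -0.  ] shift cm [0.   0.16 0.06]
row: turn deg [-1.96 -0.01 -0.  ] shift cm [0.   0.34 0.15]
row: turn deg [-2.86 -0.01 -0.  ] shift cm [0.   0.52 0.23]
row: turn deg [-2.86 -0.01 -0.  ] shift cm [0.   0.8  0.15]
```

```bash
python3 -m inch '[-0.5,0,0,0,0.08,0.03,0, -1,0,0,0,0.16,0.06,0, -2,0,0,0,0.34,0.15,0, -2.9,0,0,0,0.52,0.23,0, -2.9,0,0,0,0.52,0.23,0]'>/dev/null; python3 l.py
```

```text
t 7.95 p [ 0.6091 -0.0501  0.1466] F [-3.5 -0.8  4.8] M [-0.12  0.33 -0.01] w 0.012 g 55.0
 yaw 5.23 tilt 13.4 roll 0.01
tip [ 0.6891 -0.0428  0.1149]
```

```bash
python3 -m inch '[0,0,0,0,0.1,-0.02,0, 0,0,0,0,0.2,-0.05,0, 0,0,0,0,0.3,-0.07,0, 0,0,0,0,0.3,-0.07,0]'>/dev/null; python3 l.py
python3 -m inch '[0,0,0,0,0.1,-0.02,0, 0,0,0,0,0.15,-0.03,0, 0,0,0,0,0.15,-0.03,0]'>/dev/null; python3 l.py
```

```text
t 8.35 p [ 0.6122 -0.0498  0.1467] F [-4.9 -0.3  6.8] M [-0.11  0.47 -0.02] w 0.012 g 55.0
 yaw 5.23 tilt 13.45 roll 0.01
tip [ 0.6922 -0.0425  0.1148]
t 8.65 p [ 0.6126 -0.0498  0.1467] F [-12.8  -1.3  13.5] M [-0.28  1.96  0.01] w 0.0117 g 55.0
 yaw 5.23 tilt 13.61 roll 0.02
tip [ 0.6925 -0.0425  0.1146]
```

```bash
python3 - <<'E'
from h import *
from station import manip
st=manip.state();t=tip(st)
for a,z in((12,.6),(10,1),(8,1.2),(6,1.5),(5,1.5),(4,1.8)): print(a);go(st,t-U*.0006+[0,0,z*1e-3],a,5.23)
E
```

```text
12
row: turn deg [-1.61 -0.02  0.  ] shift cm [ 0.  -0.1  0.2]
10
row: turn deg [-3.61 -0.02  0.  ] shift cm [ 0.   -0.14  0.46]
8
row: turn deg [-5.61 -0.02  0.  ] shift cm [ 0.   -0.17  0.74]
6
row: turn deg [-7.61 -0.02  0.  ] shift cm [ 0.   -0.18  1.01]
5
row: turn deg [-8.61 -0.02  0.  ] shift cm [ 0.   -0.18  1.16]
4
row: turn deg [-9.61 -0.02  0.  ] shift cm [ 0.   -0.19  1.28]
```

```bash
python3 -m inch '[-0.8,0,0,0,-0.07,0.1,0, -1.6,0,0,0,-0.1,0.2,0, -2.6,0,0,0,-0.12,0.33,0, -3.6,0,0,0,-0.14,0.46,0, -4.6,0,0,0,-0.15,0.6,0, -5.6,0,0,0,-0.17,0.74,0, -5.6,0,0,0,-0.17,0.74,0]'>/dev/null; python3 l.py
```

```text
t 9.35 p [ 0.6099 -0.0499  0.1391] F [-2.8 -0.5 -2.3] M [-0.28  0.51  0.04] w 0.0117 g 55.0
 yaw 5.23 tilt 7.82 roll 0.02
tip [ 0.6926 -0.0424  0.1153]
```

```bash
python3 - <<'E'
from h import *
from station import manip
st=manip.state();t=tip(st)
for a,z in((7,.2),(6,.4),(5,.6),(4,.8),(3,1),(2,1.2),(1,1.2),(0,1.2)): print(a);go(st,t+[0,0,z*1e-3],a,5.23)
E
python3 -m inch '[-0.6,0,0,0,0,0.09,0, -1.2,0,0,0,0,0.17,0, -1.8,0,0,0,0,0.26,0, -1.8,0,0,0,0,0.26,0]'>/dev/null; python3 l.py
```

```text
7
row: turn deg [-0.82 -0.02 -0.  ] shift cm [ 0.   -0.02  0.1 ]
6
row: turn deg [-1.82 -0.02 -0.  ] shift cm [ 0.   -0.04  0.23]
5
row: turn deg [-2.82 -0.02 -0.  ] shift cm [ 0.   -0.06  0.36]
4
row: turn deg [-3.82 -0.02 -0.  ] shift cm [-0.   -0.07  0.49]
3
row: turn deg [-4.82 -0.02 -0.  ] shift cm [-0.   -0.09  0.62]
2
row: turn deg [-5.82 -0.02 -0.  ] shift cm [-0.   -0.1   0.75]
1
row: turn deg [-6.82 -0.02 -0.  ] shift cm [-0.  -0.1  0.9]
0
row: turn deg [-7.82 -0.02 -0.  ] shift cm [-0.   -0.1   1.06]
t 9.75 p [ 0.6094 -0.05    0.1366] F [-6.2 -0.5  0.8] M [-0.41  1.06  0.02] w 0.0118 g 55.0
 yaw 5.23 tilt 6.08 roll 0.02
tip [ 0.6928 -0.0424  0.1153]
```

```bash
python3 -m inch '[-0.5,0,0,0,-0.05,0.06,0, -1,0,0,0,-0.06,0.13,0, -1.5,0,0,0,-0.07,0.19,0, -2,0,0,0,-0.08,0.26,0, -2,0,0,0,-0.08,0.26,0]'>/dev/null; python3 l.py
python3 -m inch '[-0.5,0,0,0,0,0.06,0, -1,0,0,0,-0.02,0.13,0, -1.5,0,0,0,-0.02,0.2,0, -1.5,0,0,0,-0.02,0.2,0]'>/dev/null; python3 l.py
```

```text
t 10.25 p [ 0.6088 -0.05    0.1342] F [-2.2 -1.4 -1.6] M [-0.33  0.73  0.03] w 0.0118 g 55.0
 yaw 5.23 tilt 4.01 roll 0.02
tip [ 0.6929 -0.0423  0.116 ]
t 10.65 p [ 0.6084 -0.0501  0.1323] F [-4.3 -1.5  1.2] M [-0.34  0.76  0.06] w 0.0117 g 55.0
 yaw 5.23 tilt 2.5 roll 0.02
tip [ 0.693  -0.0424  0.1163]
```

```bash
python3 -m inch '[-0.4,0,0,0,-0.02,0.06,0, -0.8,0,0,0,-0.02,0.12,0, -1.2,0,0,0,-0.02,0.18,0, -1.2,0,0,0,-0.02,0.18,0]'>/dev/null; python3 l.py
python3 -m inch '[-0.4,0,0,0,0,0.06,0, -0.8,0,0,0,0,0.12,0, -0.8,0,0,0,0,0.12,0]'>/dev/null; python3 l.py
```

```text
t 11.05 p [ 0.6082 -0.0501  0.1305] F [-4.3 -1.   3.3] M [-0.29  0.8   0.03] w 0.0116 g 55.0
 yaw 5.23 tilt 1.3 roll 0.02
tip [ 0.693  -0.0423  0.1163]
t 11.35 p [ 0.6081 -0.0501  0.1294] F [-5.6 -1.1  6.1] M [-0.33  1.16  0.  ] w 0.0118 g 55.0
 yaw 5.23 tilt 0.52 roll 0.02
tip [ 0.6931 -0.0423  0.1163]
```

```bash
python3 -m inch '[-0.3,0,0,0,-0.02,0.045,0, -0.6,0,0,0,-0.03,0.09,0, -0.9,0,0,0,-0.03,0.14,0, -0.9,0,0,0,-0.03,0.14,0]'>/dev/null; python3 l.py
python3 - <<'E'
from h import *
from station import vision
S=vision.snapshot('scene');S0=dict(np.load('pics/scene0.npz'));W=vision.snapshot('wrist')
f=lambda im,w,h:cv2.resize(im[:,:,::-1],(w,h),interpolation=cv2.INTER_CUBIC)
c=np.zeros((600,800,3),np.uint8);c[:300,:400]=f(S['frame'][195:240,190:250],400,300);c[:300,400:]=f(S0['frame'][195:240,190:250],400,300);c[300:,:400]=f(W['frame'],400,300)
T=vision.snapshot('top');c[300:,400:]=f(T['frame'][75:180,260:400],400,300)
cv2.imwrite('pics/a5.png',c)
E
```

```text
t 11.75 p [ 0.6079 -0.0501  0.1281] F [-4.5 -1.3  7.6] M [-0.32  1.58 -0.  ] w 0.0118 g 55.0
 yaw 5.23 tilt -0.38 roll 0.02
tip [ 0.6931 -0.0423  0.1164]
```

View pics/a5.png

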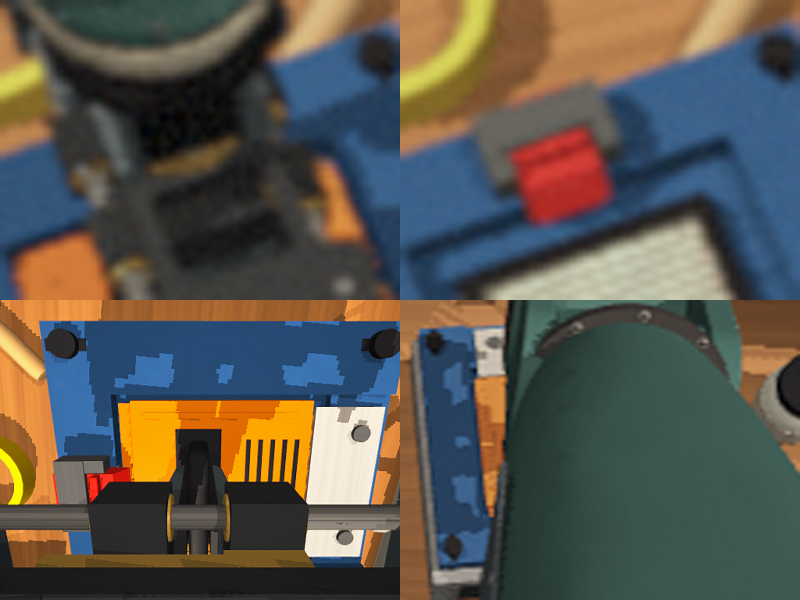

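```bash
python3 - <<'E'
from h import *
from station import vision,manip
W=vision.snapshot('wrist');np.savez('pics/w5.npz',**W);st=manip.state();t=tip(st)
m=mask(W,(0,150,60),(5,255,255),(60,190,200,300))
ys,xs=np.nonzero(m);print(xs.min(),xs.max(),ys.min(),ys.max())
for r in range(ys.min(),ys.max()+1,3): x=xs[ys==r]; print(r,x.min() if len(x) else None,x.max() if len(x) else None,end='; ')
perp=np.array([-U[1],U[0],0])
for d,l in((.1325,'out'),(.138,'lip'),(.140,'wall'),(.1375,'5mm back')):
  print(l,[proj(W,np.r_[(t-U*d+perp*.014)[:2],z]).round(1) for z in(.1225,.1235)])
E
```

```text
68 166 214 261
214 140 154; 217 137 165; 220 134 164; 223 68 165; 226 68 165; 229 69 165; 232 69 165; 235 69 137; 238 70 135; 241 70 132; 244 71 129; 247 71 126; 250 71 124; 253 72 121; 256 73 119; 259 73 116; out [array([163.9, 216.8]), array([163.5, 217.4])]
lip [array([153.6, 216.8]), array([153.1, 217.4])]
wall [array([149.8, 216.8]), array([149.3, 217.4])]
5mm back [array([154.5, 216.8]), array([154. , 217.4])]
```

Wrist view: the red nose reaches column 165 at row 217, against 164 predicted for fully out and 154 for 5 mm back. The catch has therefore snapped over the lip. Now I'll ease off and release.

```bash
python3 -m inch '[0.2,0,0,0,-0.02,-0.06,0, 0.4,0,0,0,-0.04,-0.13,0, 0.4,0,0,0,-0.04,-0.13,0]'>/dev/null; python3 l.py
python3 -m inch '[0,0,0,0,0,0,1.6, 0,0,0,0,0,0,3, 0,0,0,0,0,0,3, 0,0,0,0,0,0,3, 0,0,0,0,0,0,3]' 20 >/dev/null; python3 l.py
```

```text
t 12.25 p [ 0.6079 -0.0501  0.1296] F [-4.  -0.7  6.3] M [-0.26  0.79  0.01] w 0.0118 g 55.0
 yaw 5.22 tilt -0.01 roll 0.02
tip [ 0.6931 -0.0424  0.1173]
t 12.75 p [ 0.6075 -0.0501  0.1291] F [-0.7  0.3  0.5] M [-0.08  0.04  0.06] w 0.0303 g 0.0
 yaw 5.23 tilt 0.04 roll 0.02
tip [ 0.6926 -0.0423  0.1168]
```

```bash
python3 -m inch '[0,0,0,0,0,-1,3, 0,0,0,0,0,-3,3, 0,0,0,0,0,-7,3, 0,0,0,0,0,-12,3, 0,0,0,0,0,-17,3, 0,0,0,0,0,-20,3, 0,0,0,-10,-2,-20,3, 0,0,0,-20,-4,-20,3, 0,0,0,-25,-5,-20,3, 0,0,0,-25,-5,-20,3, 0,0,0,-25,-5,-20,3, 0,0,0,-25,-5,-20,3]' >/dev/null; python3 l.py
python3 - <<'E'
from h import *
from station import vision
S=vision.snapshot('scene');T=vision.snapshot('top')
f=lambda im,w,h:cv2.resize(im[:,:,::-1],(w,h),interpolation=cv2.INTER_CUBIC)
c=np.zeros((600,800,3),np.uint8);c[:300,:400]=f(S['frame'][190:310,150:310],400,300);c[:300,400:]=f(T['frame'][70:190,240:400],400,300);c[300:,:400]=f(S['frame'],400,300);c[300:,400:]=f(T['frame'],400,300)
cv2.imwrite('pics/a6.png',c)
E
```

```text
t 13.95 p [ 0.5797 -0.3082  0.3298] F [0.1 1.  0.4] M [-0.01  0.07 -0.02] w 0.0302 g 0.0
 yaw 5.03 tilt 0.02 roll -0.04
tip [ 0.6649 -0.3007  0.3175]
```

View pics/a6.png

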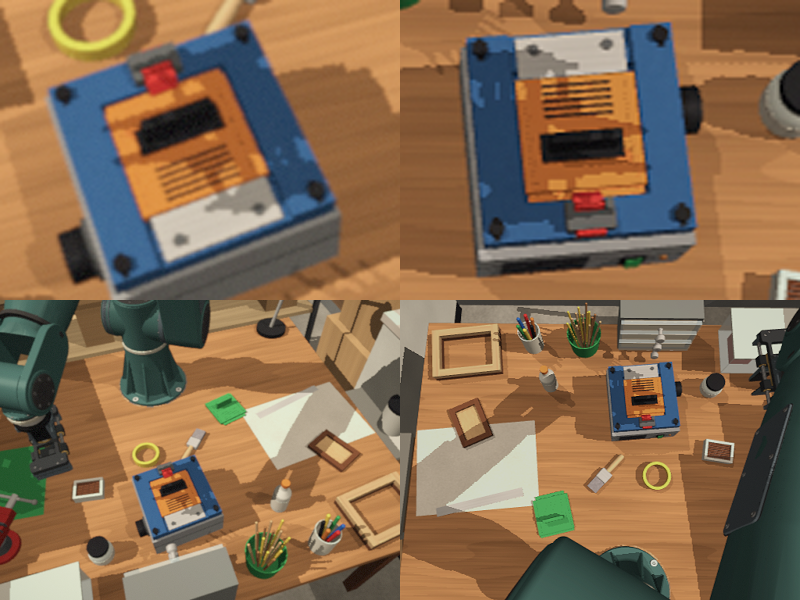

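The lid sits flat with its tongue under the ledge and the red catch over the front lip. Everything else is where it was, and the robot is clear.

```bash
python3 -c "
from station import manip
print(manip.job_done())"
```

```text
the job is handed in; nothing more can be done
None
```

The orange lid is refitted: tongue under the ledge and pushed home, front down with the red catch snapped out over its lip, then released; I handed it in at about 14 s, with at most about 20 N felt at the wrist and the other loose things where they were.

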